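Load the sloping weld fixture with a nut and its strap

ROBOT

A 6-joint arm with a two-finger parallel gripper is mounted at the origin on a cart in front of the work surface, level with it; the furniture and walls round the work are solid. World frame = base frame: x ahead of the robot, y to its left, z up, the work surface at z = 0. Lengths are in m, angles in rad, forces in N, time in s.
With the tool pointing down it reaches from about 0.275 to 0.775 m from the base axis. Payload 14.6 kg.
Tool frame: the origin (TCP) lies midway between the tips of the shut fingers; the grasp point (between the pads) lies 19 mm behind it; z points along the fingers, y is the line along which they close (so a half turn about z gives the same grasp; the last joint's range is limited). The gripper opens to 85 mm and grips with 20 to 120 N. Pads are 22 mm wide; open, the fingers measure 114 mm over their backs; the gripper's body (76 mm by 85 mm) begins 54 mm behind the grasp point. The pads swing forward as they close: fully open they stand 13 mm farther back than shut.
Start: joints at [1.073, 0.263, -0.048, 1.259, 0, 1.415], TCP at [0.176, 0.494, 0.231] pointing down, gripper open.
Joint ranges: [-2.65, 2.65], [-0.89, 1.7], [-1.18, 1.37], [-2.13, 2.11], [-1.35, 1.29], [-3.14, 3.14]. Speed limits (rad/s): [1.89, 1.89, 2.57, 2.79, 3.14, 3.14].

INTERFACE

Orientations are given as a unit quaternion [w, x, y, z].
In Python, from rig import monitor, read_camera, calibration, job_done, find_in, silhouettes, landmark_of gives the robot as it stands.
- The arm moves only by the tool servo_tool, never from a script. Its argument "steps" is a list of rows, each a list of 4 numbers: the shift along the tool's x, y, z in mm, then the turn about the tool's z in degrees. A call has 1 to 10 rows; each row is the pose to reach, as a shift and turn from the pose commanded when the call began, along the tool's axes at that moment; what a row does not reach only later rows make up. A row lasts 1/8 s, in which the tool goes at most 62.5 mm and 10.7 degrees, less where a joint would pass 70% of its speed; a pose out of reach is approached as far as the arm can. A call with a gripper value outside its range is refused whole. "grip" is the opening, from 0 (shut) to 1 (fully open), set as the call begins (left out, the last holds). The fingers move at their own pace and stop on an object; "squeeze" is the grip in N (left out, the last holds). Time passes only in rows, so rows that repeat a pose let the fingers close. It gives the time, the measured TCP pose, the force, the opening and the grip force at its end, in the units of the state.
- monitor.sense(): the state, without advancing time (a new reading comes with each control period).
- read_camera(name): name is "scene" or "top" or "wrist"; returns (picture, depth): 400x640x3 uint8, blue, green, red; 400x640 float32, m along the optical axis (not along the pixel's ray), 0 where there is no reading.
- calibration(name): a dict with "vertical_fov" (degrees; the focal length in pixels is half the picture's height over the tangent of half this angle, whatever the lens; pixels are square), "cx", "cy" (the principal point, pixels), "xyz" and "rotation" of the camera in the world; the wrist camera has in their place "tool_from_camera" (4x4, takes a point from camera to tool coordinates, whose origin is the TCP and whose axes are the flange's). Camera axes: x right, y down, z forward; pixel columns grow to the right and rows downward; lengths in m; the calibration is good to about 2 mm. The wrist camera is an equidistant fisheye: a pixel r from the principal point sees the ray r / f radians off the axis. A picture is of the moment at which its call begins: read the wrist's pose just before it. calibration takes no time and is no camera call.
- job_done(): hands the job in; it is judged then, once.
Trained networks look in the newest picture that a camera, given by its name, has taken for a name from the list of things; names that differ only in an ending like _2 or _b are one class to them, and where a whole thing is asked for, a point or a joint stands for the part that bears it (a point fixed in the world has none). Each returns a list of dicts, best first, with "conf" (0 to 1); they miss things now and then, are a little off and sometimes report something else, mostly with a low value. They report only what shows in the picture. A call takes as long as a camera call. They do not tell look-alikes from the thing itself.
- find_in(camera, name): "rect" ([left, top, right, bottom] in pixels, round what is visible of it).
- silhouettes(camera, name): "region" (400x640 bool, what is visible of it) and "rect" ([left, top, right, bottom] in pixels, round what is visible of it).
- landmark_of(camera, name): "pixel" ([row, column] in pixels: a listed point, or the origin of a listed thing).
The state is a dict: "time_s": time; "joint_pos": joint angles; "joint_velocities": joint speeds; "joint_efforts": joint torques, N m; "eef_pos": TCP position; "tcp_rot": TCP orientation; "force": force on the tool from outside, world axes, zero at the start; "ft_torque": the same for the moment, N m; "gripper_width": opening from 0.0 (shut) to 1.0 (fully open); "finger_force": force on a finger pad.
Only numpy, scipy, OpenCV 4.12 (cv2) and the standard library are available. Lean on these libraries where they do the work, as an engineer would, in place of code of your own. Each camera call takes 0.05 s, during which the arm holds its last target. There are 200 camera calls.

TASK

Load the sloping weld fixture ready for tacking: set the large hex nut into the six-sided nest and work it until it drops fully home, and lay the flat steel strap on the sloping face, flat and with its lower long edge against both locating pins, its plain end (the one without the hole) butted up against the nut. Let go of both, and leave the smaller nut, the paint marker and the tape measure where they are.

Things in the scene. Friction and masses are not known exactly. Their poses are not given: they have to be found in the camera images.
- nest_plate: Bright steel plate 110 x 200 x 8 mm on the fixed dark steel weld fixture, sloping 30 degrees toward the robot. Origin: centre of the nest floor, 52 mm above the bench. x up the slope (plate -55 to 55 mm), y level to the left (-150 to 50), z out of the plate; its face is at z 8. Nest: hexagonal pocket, 48 mm across flats, 8 mm deep, 1 mm chamfer, flats at +y and -y, corners at +x and -x.
- seat_mid (a point): Point in the nest, 13 mm above its floor along nest_plate's z (5 mm above the plate's face): where the middle of the fully seated nut lies. Its axes are those of nest_plate.
- pin_near (a point): Foot, on the plate's face, of the locating pin nearer the nest: pins are 8 mm thick and stand 7 mm out of the face. In nest_plate's frame at x -24, y -43. A strap in place lies along y uphill of both pins: its middle at x 0, y -78, its long edges at x -20 and 20, its plain end at y -23.
- pin_far (a point): Foot, on the plate's face, of the other locating pin, at x -24, y -113 mm in nest_plate's frame. The space between the pins leaves room for a finger below the strap.
- large_nut: The larger of two loose plain steel hex nuts: 46 mm across flats, 53 mm across corners, 26 mm high, bore 30 mm, 0.15 to 0.3 kg; it lies flat on the bench. Origin: centre of its underside; z up its axis; flats at +x and -x and every 60 degrees from there. It stands 18 mm out of the plate when seated, so grip it at least 10 mm above its underside.
- nut_mid (a point): Middle of the large nut (on its axis, 13 mm above its underside).
- small_nut: The smaller steel hex nut: 36 mm across flats, 21 mm high. Not needed; leave it. Origin: centre of its underside.
- strap: Flat dark steel strap, 110 x 40 x 10 mm, about 0.33 kg, lying flat on the bench. Origin: centre of its underside; x along its length to the plain, square-cut end; y across its width; z up. A 13 mm hole lies 37 mm from the middle toward the other end.
- strap_mid (a point): Middle of the strap, 5 mm above its underside.
- plain_end (a point): Centre of the strap's plain end face, 55 mm from its middle along the strap's x, 5 mm above its underside.
- marker: Paint marker, 17 x 138 x 18 mm, white with a red cap, lying on the bench; leave it. Origin: centre of its underside.
- tape: Yellow tape measure, 60 x 69 x 31 mm, lying on the bench; leave it. Origin: centre of its underside.
There are look-alikes about, which are no part of the job. Leave any green, pink or turquoise look-alike of the large_nut alone.

How it is judged:
At the end, for the whole second after the job is handed in: Nut on the nest floor (2.5 mm, 4 degrees; 6 mm of the seat middle); strap flat on the face (2.5 mm, 4 degrees), along both pins (3.5 mm, 3 degrees), centre of its plain end within 26.5 mm of the nut's middle (23 mm is contact); both released, at rest; bystanders not moved over 40 mm (z of each of nut_mid, strap_mid in the frame of seat_mid below 0.0025 m and distance between nut_mid and seat_mid below 0.006 m and angle between the z axis of each of large_nut, strap and the z axis of nest_plate, either way round below 0.07 rad and z of strap_mid in the frame of seat_mid above -0.0025 m and x of strap_mid in the frame of seat_mid between -0.0035 and 0.0035 m and angle between the x axis of strap and the y axis of nest_plate, either way round below 0.05 rad and distance between plain_end and nut_mid below 0.0265 m and linear speed of each of large_nut, strap below 0.01 m/s); the robot touches nothing.
It fails at once if the small nut is moved more than 40 mm (distance of small_nut from where it was at the start of the episode above 0.04 m).
It fails at once if the paint marker is moved more than 40 mm (distance of marker from where it was at the start of the episode above 0.04 m).
It fails at once if the tape measure is moved more than 40 mm (distance of tape from where it was at the start of the episode above 0.04 m).
It also fails if it takes over 51 s, if anything falls off the work surface, if the arm or the gripper's body presses on something with over 40 N, if the wrist force passes 120 N, or if a joint passes its speed limit or range.

## Working session

There is one attempt and no reset: what is moved stays moved. The work goes in short steps, Python scripts to look and compute and a tool call to move; the robot and the scene stay as the last step left them, time stands still between calls to the robot, and variables do not carry over. Pictures are saved under pics/ and viewed, at most 10 in all, crops included, and the job is handed in when it is done.

Besides the shell and the picture viewer there is one more tool, called after "Request:" as name([rows], argument=value, ...), one row to a line, values as JSON. servo_tool: Moves the arm, as the interface text tells. Its arguments: {"type":"object","properties":{"steps":{"type":"array"},"grip":{"type":"number"},"squeeze":{"type":"number"}},"required":["steps"]}

```bash
mkdir -p pics; ls; cat > h.py <<'E'
import numpy as np, cv2
from rig import *
from scipy.spatial.transform import Rotation as R
def K(n):
    c=calibration(n); f=200/np.tan(np.radians(c["vertical_fov"])/2); return c,f
def cloud(n,d):
    c,f=K(n); v,u=np.mgrid[0:400,0:640]
    P=np.stack([(u-c["cx"])/f*d,(v-c["cy"])/f*d,d],-1)
    r=np.array(c["rotation"]); r=r if r.shape==(3,3) else R.from_quat(r,scalar_first=True).as_matrix()
    return P@r.T+np.array(c["xyz"])
E
python3 - <<'E'
from h import *
for n in("scene","top"):
    p,d=read_camera(n); cv2.imwrite(f"pics/{n}0.png",p); np.save(n+"d.npy",d); np.save(n+"p.npy",p)
    print(n,calibration(n))
for n in("large_nut","strap","plain_end","nest_plate","seat_mid","pin_near","pin_far","small_nut","marker","tape"):
    print(n,[(round(o["conf"],2),np.round(o["pixel"])) for o in landmark_of("top",n)][:4])
print(monitor.sense())
E
```

```text
pics
scene {'vertical_fov': 56.92411158513669, 'cx': 317.12239122999694, 'cy': 203.9301060366902, 'xyz': array([0.02218026, 0.34600451, 0.70914857]), 'rotation': array([ 0.17509009, -0.41205634,  0.83165619, -0.3284829 ])}
top {'vertical_fov': 54.92304536239209, 'cx': 319.97371911634514, 'cy': 198.7877356433525, 'xyz': array([0.35248833, 0.02039875, 0.94089335]), 'rotation': array([ 0.05198714, -0.70371944,  0.70564955, -0.06430392])}
large_nut [(0.78, array([192., 239.])), (0.68, array([198., 277.])), (0.63, array([230., 259.])), (0.55, array([234., 207.]))]
strap [(0.85, array([235., 421.]))]
plain_end [(0.79, array([256., 419.]))]
nest_plate [(0.75, array([134., 313.]))]
seat_mid [(0.98, array([136., 307.])), (0.39, array([235., 420.]))]
pin_near [(0.71, array([147., 327.]))]
pin_far [(0.9, array([147., 356.]))]
small_nut [(0.55, array([202., 206.]))]
marker [(0.89, array([243., 307.]))]
tape []
{'time_s': 0.6, 'joint_pos': array([ 1.07267616e+00,  2.63099993e-01, -4.83026637e-02,  1.25940317e+00,
       -3.96368611e-06,  1.41551586e+00]), 'joint_velocities': array([ 0.00226387, -0.00068507,  0.00103626,  0.000104  , -0.00073015,
        0.00130841]), 'joint_efforts': array([ 3.22093510e-04, -6.37185502e+01,  3.84676051e+01,  9.70285619e-04,
       -2.10327230e-04, -8.48629156e-06]), 'eef_pos': array([0.176482  , 0.49444861, 0.23127731]), 'tcp_rot': array([ 3.53021427e-07,  1.70581560e-01,  9.85343560e-01, -5.13366596e-06]), 'force': array([-0.51819575,  0.86507913,  0.42428576]), 'ft_torque': array([ 0.04131656,  0.04384995, -0.01329763]), 'finger_force': 0.0, 'gripper_width': 0.9964468500791279}
```

View pics/top0.png

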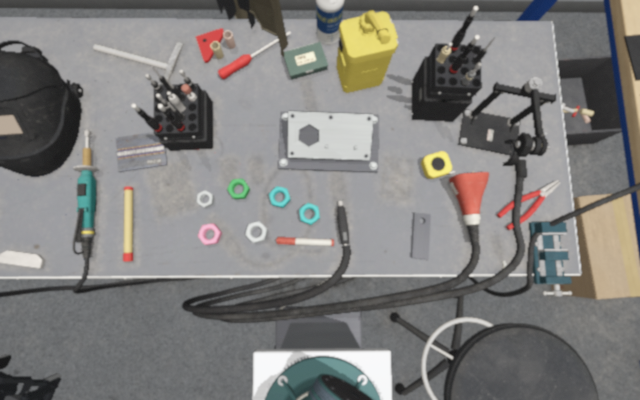

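View pics/scene0.png

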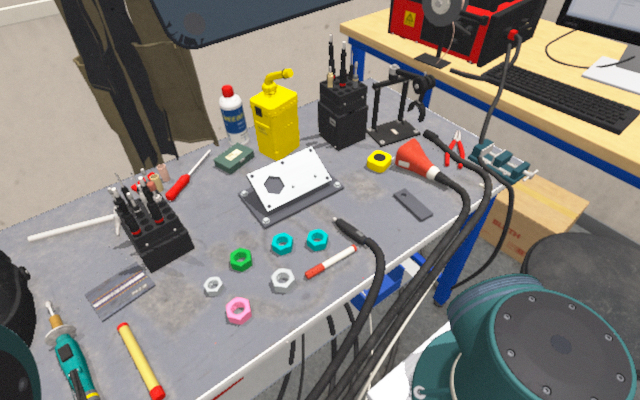

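The top picture shows the plain large nut (grey) at about pixel (257,231), the small nut at (205,199), and the strap at (421,235) with its hole end up, so its plain end points toward the robot. The nest is at (309,134). The green, turquoise and pink nuts are the look-alikes.

```bash
cat >> h.py <<'E'
def wcloud(d,s):
    c,f=K("wrist"); v,u=np.mgrid[0:400,0:640].astype(float)
    x=u-c["cx"];y=v-c["cy"];r=np.hypot(x,y)+1e-9;t=np.tan(np.minimum(r/f,1.5))*d
    P=np.stack([x/r*t,y/r*t,d],-1); T=np.array(c["tool_from_camera"])
    P=P@T[:3,:3].T+T[:3,3]
    q=R.from_quat(s["tcp_rot"],scalar_first=True).as_matrix()
    return P@q.T+s["eef_pos"]
E
python3 - <<'E'
from h import *
print(calibration("wrist"))
for n in("top","scene"):
    W=cloud(n,np.load(n+"d.npy"))
    if n=="top":
        for nm in("large_nut","strap","nest_plate"):
            for o in silhouettes(n,nm):
                m=o["region"]&(np.load(n+"d.npy")>0)
                if m.sum()<10: continue
                P=W[m]; print(nm,round(o["conf"],2),np.round(o["rect"]),m.sum(),P.mean(0).round(4),P.min(0).round(3),P.max(0).round(3))
                if nm=="nest_plate":
                    c=P.mean(0);print("normal",np.linalg.svd(P-np.median(P,0))[2][2],)
                if nm=="strap":
                    rc=cv2.minAreaRect((P[:,:2]*1000).astype(np.float32));print(rc)
    else:
        for nm in("large_nut","strap"):
            for o in silhouettes(n,nm):
                m=o["region"]&(np.load(n+"d.npy")>0); P=W[m]
                if m.sum()>9: print(n,nm,round(o["conf"],2),np.round(o["rect"]),P.mean(0).round(4),P.min(0).round(3),P.max(0).round(3))
W=cloud("top",np.load("topd.npy"));print("table z",W[180:190,120:160,2].mean())
for px in[(136,307),(147,327),(147,356),(125,340),(256,419),(219,421)]: print(px,W[px].round(4))
E
```

```text
{'vertical_fov': 65.70646984690485, 'cx': 321.44637588715494, 'cy': 204.13875316541322, 'tool_from_camera': array([[ 6.31772398e-04, -9.61456491e-01, -2.74956392e-01,
         6.92516324e-02],
       [ 9.99999777e-01,  5.48408020e-04,  3.80066841e-04,
        -6.77990369e-05],
       [-2.14629441e-04, -2.74956571e-01,  9.61456623e-01,
        -1.42436615e-01],
       [ 0.00000000e+00,  0.00000000e+00,  0.00000000e+00,
         1.00000000e+00]])}
large_nut 0.78 [198. 223. 222. 248.] 360 [0.4218 0.2692 0.0191] [ 0.397  0.243 -0.004] [0.449 0.303 0.03 ]
large_nut 0.76 [246. 220. 268. 241.] 253 [0.427  0.1569 0.0236] [ 0.404  0.133 -0.002] [0.452 0.18  0.03 ]
large_nut 0.68 [301. 205. 320. 226.] 181 [0.4714 0.0304 0.0246] [0.448 0.009 0.002] [0.492 0.052 0.031]
large_nut 0.64 [268. 184. 292. 208.] 310 [0.512  0.1042 0.0196] [ 0.487  0.079 -0.004] [0.542 0.13  0.03 ]
strap 0.44 [195. 191. 218. 208.] 213 [0.5071 0.2829 0.0152] [ 0.487  0.265 -0.003] [0.529 0.303 0.025]
((507.5400695800781, 284.1556701660156), (39.27141571044922, 37.771514892578125), 56.55302047729492)
scene large_nut 0.78 
[... 286 characters left out ...]
[0.512 0.053 0.03 ]
scene large_nut 0.62 [275. 234. 294. 252.] [0.5065 0.103  0.0197] [0.485 0.076 0.   ] [0.532 0.127 0.03 ]
scene large_nut 0.6 [227. 296. 253. 323.] [0.417  0.2679 0.0195] [ 0.395  0.242 -0.002] [0.45  0.292 0.029]
scene strap 0.79 [397. 186. 433. 222.] [ 0.4112 -0.2396  0.0096] [ 0.359 -0.266 -0.001] [ 0.47  -0.217  0.015]
scene strap 0.29 [247. 148. 331. 213.] [ 0.6497 -0.0152  0.0574] [ 0.598 -0.184 -0.001] [0.79  0.081 0.088]
table z 0.009114270155097809
(136, 307) [0.654  0.0352 0.0502]
(147, 327) [ 0.628  -0.0131  0.0452]
(147, 356) [ 0.6259 -0.0824  0.0525]
(125, 340) [ 0.6735 -0.0432  0.0727]
(256, 419) [ 0.3674 -0.2336  0.0104]
(219, 421) [ 0.4578 -0.2454  0.0007]
```

Request:
servo_tool([
  [-324,-242,0,-19.7],
  [-324,-242,0,-19.7],
  [-324,-242,0,-19.7],
  [-324,-242,0,-19.7],
  [-324,-242,0,-19.7],
  [-324,-242,0,-19.7],
  [-324,-242,0,-19.7],
  [-324,-242,0,-19.7],
  [-324,-242,0,-19.7],
])

```text
time_s: 1.98
eef_pos: [0.4, 0.1578, 0.2313]
tcp_rot: [-0.0, -0.0, 1.0, 0.0]
force: [0.4, 0.4, 0.6]
gripper_width: 1.004
finger_force: 0.0
```

```bash
python3 - <<'E'
from h import *
s=monitor.sense();print(s["time_s"],s["eef_pos"],s["tcp_rot"])
p,d=read_camera("wrist"); cv2.imwrite("pics/w1.png",p); np.savez("w1",p=p,d=d)
W=wcloud(d,s); np.save("W1",W)
for o in silhouettes("wrist","large_nut"):
    m=o["region"]&(d>0); P=W[m]; P=P[P[:,2]>.022]
    if len(P)<50: continue
    rc=cv2.convexHull((P[:,:2]*1000).astype(np.float32))[:,0]
    g=[]
    for a in range(0,60,2):
        r=[np.ptp(rc@[np.cos(np.radians(a+k)),np.sin(np.radians(a+k))]) for k in(0,60,120)]; g.append((round(sum(r)/3,1),a))
    print(round(o["conf"],2),o["rect"],P.mean(0).round(4),P.min(0).round(4),P.max(0).round(4),"flat dir",sorted(g)[:4])
E
```

```text
1.975 [0.40002382 0.15781796 0.23127099] [-1.05264650e-04 -3.20457922e-04  9.99999940e-01  7.34018750e-05]
0.95 [296.9, 176.0, 338.7, 224.1] [0.4257 0.1561 0.0256] [0.4009 0.1312 0.0222] [0.452  0.1806 0.0279] flat dir [(np.float64(46.9), 14), (np.float64(46.9), 16), (np.float64(47.2), 12), (np.float64(47.2), 18)]
0.89 [335.7, 254.3, 375.5, 297.6] [0.5297 0.2018 0.0255] [0.5074 0.1767 0.022 ] [0.5541 0.2275 0.0284] flat dir [(np.float64(46.4), 2), (np.float64(46.4), 4), (np.float64(46.5), 6), (np.float64(46.7), 0)]
0.79 [258.3, 240.0, 297.6, 281.0] [0.5107 0.1028 0.0255] [0.4863 0.0779 0.022 ] [0.5366 0.1269 0.0283] flat dir [(np.float64(47.1), 48), (np.float64(47.2), 46), (np.float64(47.4), 50), (np.float64(47.5), 44)]
0.78 [202.0, 213.3, 242.4, 252.6] [0.4691 0.0306 0.0255] [0.4437 0.0047 0.022 ] [0.4947 0.0542 0.0281] flat dir [(np.float64(47.5), 38), (np.float64(47.6), 36), (np.float64(47.8), 40), (np.float64(48.1), 34)]
0.58 [389.1, 174.3, 433.2, 214.2] [0.4204 0.2666 0.0256] [0.3971 0.2426 0.0221] [0.4453 0.291  0.0282] flat dir [(np.float64(46.0), 12), (np.float64(46.1), 10), (np.float64(46.2), 14), (np.float64(46.3), 8)]
```

View pics/w1.png

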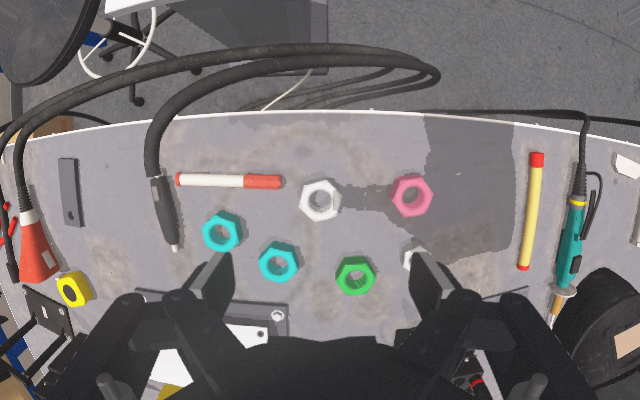

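The wrist picture shows the large grey nut at (320,199), with its centre at about (0.426, 0.156) and a flat normal at 75°. The pads have free space around it.

Request:
servo_tool([
  [-23,-1,62,10],
  [-23,-1,124,15],
  [-23,-1,180,15],
  [-23,-1,215,15],
  [-23,-1,221,15],
  [-23,-1,221,15],
])

```text
time_s: 2.82
eef_pos: [0.4235, 0.1572, 0.0111]
tcp_rot: [0.0, 0.13, 0.992, 0.0]
force: [0.2, -0.5, 0.6]
gripper_width: 1.0
finger_force: 0.0
```

Request:
servo_tool([
  [0,0,0,0],
  [0,0,0,0],
  [0,0,0,0],
  [0,0,0,0],
  [0,0,0,0],
], grip=0.3, squeeze=35)

```text
time_s: 3.45
eef_pos: [0.4239, 0.1567, 0.0113]
tcp_rot: [0.001, 0.13, 0.992, 0.0]
force: [-3.4, -0.5, 12.7]
gripper_width: 0.529
finger_force: 34.2
```

Request:
servo_tool([
  [0,0,-60,0],
  [-30,-10,-110,0],
  [-80,-28,-140,-8],
  [-130,-46,-170,-15],
  [-175,-62,-200,-15],
  [-202,-72,-239,-15],
  [-202,-72,-239,-15],
  [-202,-72,-239,-15],
])

```text
time_s: 4.45
eef_pos: [0.599, 0.0353, 0.2484]
tcp_rot: [-0.001, -0.001, 1.0, 0.0]
force: [1.0, 0.4, -3.2]
gripper_width: 0.525
finger_force: 40.5
```

```bash
python3 - <<'E'
from h import *
s=monitor.sense();print(s["time_s"],s["eef_pos"],s["tcp_rot"],s["gripper_width"],s["force"])
p,d=read_camera("wrist"); cv2.imwrite("pics/w2.png",p); W=wcloud(d,s); np.savez("w2",p=p,d=d,W=W)
for n in("seat_mid","pin_near","pin_far","nest_plate","nut_mid"):
    print(n,[(round(o["conf"],2),np.round(o["pixel"],1),W[int(o["pixel"][0]),int(o["pixel"][1])].round(4)) for o in landmark_of("wrist",n)][:3])
m=(W[...,2]>.03)&(W[...,2]<.11)&(abs(W[...,0]-.66)<.08)&(W[...,1]<.09)&(W[...,1]>-.12)&(d>0)&(p.min(-1)>150)
P=W[m]
for k in range(6):
    c=P.mean(0);n=np.linalg.svd(P-c,full_matrices=False)[2][2];n*=np.sign(n[2]);r=(P-c)@n;P=P[abs(r)<max(.0015,1.5*r.std())]
print(len(P),c,n,"tilt",np.degrees(np.arccos(n[2])),"yaw",np.degrees(np.arctan2(-n[1],-n[0])))
u=np.cross([0,1,0],n);u/=np.linalg.norm(u)
rc=cv2.minAreaRect((np.c_[P[:,:2]]*1000).astype(np.float32));print(rc)
E
```

```text
4.45 [0.59903984 0.03531209 0.24843458] [-7.11410342e-04 -5.09389866e-04  9.99999609e-01  1.29190963e-04] 0.525083240425095 [ 0.98173188  0.39306109 -3.17065786]
seat_mid []
pin_near [(0.91, array([205.5, 281.3]), array([ 0.6267, -0.0107,  0.0547]))]
pin_far [(0.82, array([203.4, 222.5]), array([ 0.6246, -0.0811,  0.054 ]))]
nest_plate []
nut_mid [(0.93, array([263.4, 322.7]), array([0.6873, 0.036 , 0.079 ])), (0.82, array([125.5, 453. ]), array([ 0.5317,  0.2102, -0.0013])), (0.82, array([ 70.6, 315. ]), array([ 0.4683,  0.027 , -0.0008]))]
9808 [ 0.64503253 -0.03271308  0.05535006] [-0.4998865   0.0180213   0.86590341] tilt 30.013976058719305 yaw -2.064663095562436
((651.9930419921875, -20.076065063476562), (199.7851104736328, 95.9167709350586), 87.90501403808594)
```

View pics/w2.png

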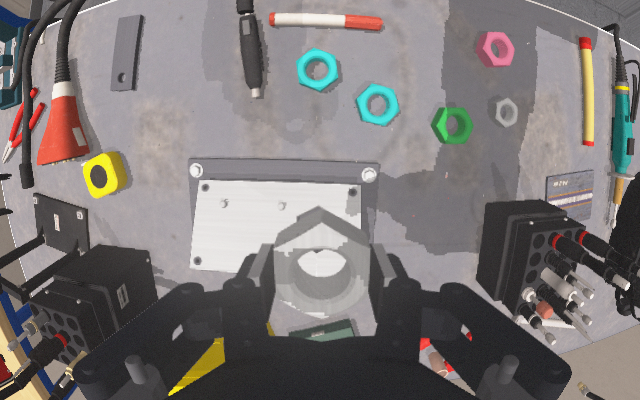

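The picture shows the held nut at (322,262) with a corner facing the robot. The plate is clear, with its pins at (224,203) and (281,205). Next I'll measure the nut in the gripper from the same data.

```bash
python3 - <<'E'
from h import *
z=np.load("w2.npz");W=z["W"];d=z["d"];t=np.array([.59904,.03531,.24843])
m=(d>0)&(np.abs(W-t).max(-1)<.045); m[:, :270]=0;m[:,375:]=0
P=(W-t)[m]*1000
top=P[P[:,2]>5]; 
for lo in range(-16,24,2):
    q=P[(P[:,2]>lo)&(P[:,2]<=lo+2)]
    if len(q): print(lo,len(q),q.min(0).round(1),q.max(0).round(1))
q=P[(P[:,2]>10)&(abs(P[:,1])<17)&(P[:,0]<26)];c=q.mean(0)
for k in range(5):
    c=q.mean(0);n=np.linalg.svd(q-c,full_matrices=False)[2][2];n*=np.sign(n[2]);r=(q-c)@n;q=q[abs(r)<max(.8,2*r.std())]
print(len(q),c,n)
E
```

```text
-12 67 [-22.5 -20.5 -11.6] [ 17.8  17.1 -10. ]
-10 205 [-23.  -22.9 -10. ] [17.9 21.7 -8. ]
-8 148 [-23.5 -22.3  -8. ] [18.  22.6 -6. ]
-6 266 [-23.6 -23.   -6. ] [18.1 22.7 -4. ]
-4 154 [-23.7 -22.7  -4. ] [17.4 22.5 -2. ]
-2 257 [-24.  -23.2  -2. ] [17.7 22.8 -0. ]
0 201 [-24.  -22.9   0. ] [17.8 22.5  2. ]
2 279 [-23.8 -23.1   2. ] [18.5 22.8  4. ]
4 235 [-23.7 -22.7   4.1] [18.  22.3  6. ]
6 274 [-23.7 -24.8   6. ] [17.8 25.1  8. ]
8 275 [-24.  -24.6   8. ] [17.5 24.8 10. ]
10 307 [-23.6 -24.2  10. ] [29.4 24.5 12. ]
12 1737 [-24.1 -24.   12. ] [28.2 24.3 14. ]
14 3043 [-23.  -23.7  14. ] [26.3 23.9 16. ]
16 76 [-17.8 -23.3  16. ] [10.7 23.3 18. ]
18 73 [-10.9 -23.1  18. ] [11.8 23.3 20. ]
20 80 [-11. -23.  20.] [10.5 23.  22. ]
22 65 [-11.2 -23.   22. ] [11.8 22.8 24. ]
3018 [1.93019756e-01 3.30259428e-03 1.42688470e+01] [9.07642099e-04 1.34584674e-03 9.99998682e-01]
```

Request:
servo_tool([
  [-40,-4.4,50,2.1],
  [-47.5,-4.4,100,2.1],
  [-47.5,-4.4,140,2.1],
  [-47.5,-4.4,158,2.1],
  [-47.5,-4.4,165,2.1],
  [-47.5,-4.4,169,2.1],
  [-47.5,-4.4,169,2.1],
])

```text
time_s: 5.62
eef_pos: [0.6477, 0.0307, 0.0809]
tcp_rot: [0.0, 0.018, 1.0, -0.0]
force: [-0.2, 0.9, -1.6]
gripper_width: 0.524
finger_force: 40.4
```

Request:
servo_tool([
  [0.3,0,3,0],
  [0.5,0,6,0],
  [0.9,0,9,0],
  [0.9,0,9,0],
], squeeze=25)

```text
time_s: 6.12
eef_pos: [0.6468, 0.0307, 0.072]
tcp_rot: [0.001, 0.018, 1.0, -0.0]
force: [-1.6, 0.3, 6.0]
gripper_width: 0.525
finger_force: 41.5
```

Request:
servo_tool([
  [0.5,0,3,0],
  [0.8,0,6,0],
  [0.8,0,6,0],
])

```text
time_s: 6.5
eef_pos: [0.645, 0.0308, 0.0664]
tcp_rot: [-0.0, 0.018, 1.0, -0.0]
force: [-10.2, -0.6, 16.9]
gripper_width: 0.528
finger_force: 45.0
```

Request:
servo_tool([
  [0.5,0,2,0],
  [0.8,0,4,0],
  [0.8,0,4,0],
])

```text
time_s: 6.88
eef_pos: [0.6441, 0.0308, 0.0625]
tcp_rot: [-0.0, 0.018, 1.0, -0.0]
force: [-11.0, 0.8, 17.5]
gripper_width: 0.523
finger_force: 47.3
```

```bash
cat >> h.py <<'E'
O=np.array([.6572,.0305,.052]);a=np.radians(-2.07)
X=np.array([np.cos(a)*np.cos(np.pi/6),np.sin(a)*np.cos(np.pi/6),.5]);Y=np.array([-np.sin(a),np.cos(a),0]);N=np.cross(X,Y);B=np.stack([X,Y,N],1)
def plane(q,tol=.8):
    for k in range(8):
        c=q.mean(0);n=np.linalg.svd(q-c,full_matrices=False)[2][2];n*=np.sign(n[2]);r=(q-c)@n;q=q[abs(r)<max(tol,2*r.std())]
    return q,c,n
E
cat > nut.py <<'E'
import sys
from h import *
cam=sys.argv[1]; s=monitor.sense();p,d=read_camera(cam)
W=wcloud(d,s) if cam=="wrist" else cloud(cam,d)
if len(sys.argv)>2: cv2.imwrite(sys.argv[2],p)
np.savez("last",W=W,p=p,d=d)
for o in silhouettes(cam,"large_nut"):
    m=o["region"]&(d>0); Q=(W[m]-O)@B*1000
    if len(Q)<30 or abs(np.median(Q,0)[:2]).max()>25: continue
    T=Q[Q[:,2]>Q[:,2].max()-14]
    q,c,n=plane(T); print(o["conf"],o["rect"],len(q),"c",c.round(1),"n",n.round(3),"ext",q.min(0).round(1),q.max(0).round(1))
m=(d>0);Q=(W-O)@B*1000
m&=(abs(Q[...,2]-8)<4)&(abs(Q[...,0]+5)<45)&(Q[...,1]<-35)&(Q[...,1]>-140)&(p.min(-1)>140)
if m.sum()>200: print("face z",np.median(Q[m][:,2]),plane(Q[m])[2].round(4))
E
python3 nut.py wrist pics/w3.png
```

```text
0.69 [271.3, 216.9, 368.8, 324.9] 4307 c [ 1.3 -0.2 30.7] n [0.259 0.002 0.966] ext [-22.8 -22.7  24. ] [25.4 22.2 37.3]
face z 7.895980026845181 [-6.e-04 -4.e-04  1.e+00]
```

View pics/w3.png

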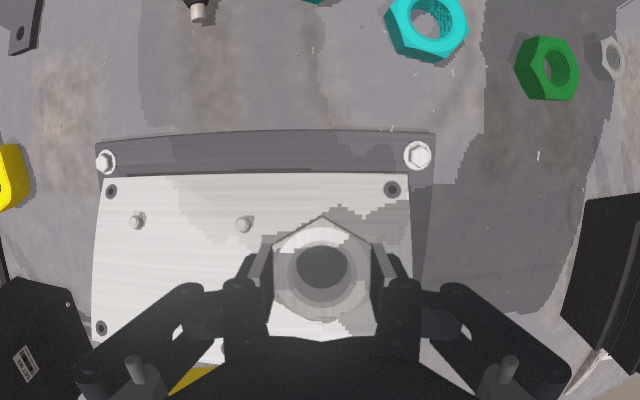

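The nut at (322,265) has tilted 15° toward the face, which is half way. I'll keep pressing down and move it uphill at the same time.

Request:
servo_tool([
  [-2,0,0,0],
  [-4,0,1,0],
  [-4,0,3,0],
  [-4,0,4,0],
  [-4,0,4,0],
], squeeze=20)

```text
time_s: 7.6
eef_pos: [0.6459, 0.0308, 0.0597]
tcp_rot: [-0.002, 0.018, 1.0, -0.0]
force: [-33.2, 0.3, 45.6]
gripper_width: 0.523
finger_force: 53.8
```

```bash
python3 nut.py wrist
```

```text
0.91 [270.7, 214.0, 372.2, 326.2] 4722 c [ 0.5 -0.4 29.5] n [0.216 0.002 0.976] ext [-24.1 -22.8  22.9] [25.9 22.8 35.2]
face z 7.878995341145085 [-9.e-04 -6.e-04  1.e+00]
```

Request:
servo_tool([
  [1,0,-3,0],
  [1,0,-3,0],
  [1,0,-3,0],
], grip=0.66)

```text
time_s: 8.07
eef_pos: [0.648, 0.0306, 0.0601]
tcp_rot: [0.0, 0.018, 1.0, 0.0]
force: [-0.7, 0.0, -0.4]
gripper_width: 0.66
finger_force: 0.0
```

```bash
python3 nut.py wrist
```

```text
0.86 [268.6, 205.6, 373.7, 321.0] 4808 c [ 0.4 -0.2 30.1] n [ 0.205 -0.001  0.979] ext [-24.3 -23.2  23.8] [25.3 22.8 35.5]
face z 7.916988174981216 [-3.e-04  0.e+00  1.e+00]
```

Request:
servo_tool([
  [0,0,-3,0],
  [0,0,-3,0],
  [0,0,-3,0],
  [0,0,-3,0],
], grip=0.3, squeeze=25)

```text
time_s: 8.68
eef_pos: [0.6478, 0.0306, 0.0632]
tcp_rot: [-0.0, 0.018, 1.0, 0.0]
force: [0.7, -1.3, -1.6]
gripper_width: 0.528
finger_force: 32.7
```

Request:
servo_tool([
  [-2,0,-1,0],
  [-4,0,-2,0],
  [-5.5,0,-2.5,0],
  [-5.5,0,-1,0],
  [-5.5,0,-1,0],
])

```text
time_s: 9.3
eef_pos: [0.6518, 0.0305, 0.064]
tcp_rot: [-0.002, 0.018, 1.0, -0.0]
force: [-10.0, -0.5, 0.8]
gripper_width: 0.531
finger_force: 33.2
```

```bash
python3 nut.py wrist
```

```text
0.89 [269.6, 206.4, 371.0, 319.2] 4695 c [ 5.1 -0.3 29.8] n [0.207 0.001 0.978] ext [-18.9 -23.5  23.5] [30.3 22.9 35.3]
face z 7.896679732302809 [-6.e-04 -0.e+00  1.e+00]
```

Request:
servo_tool([
  [0.5,0,2,0],
  [1,0,4,0],
  [1,0,4,0],
], squeeze=20)

```text
time_s: 9.78
eef_pos: [0.6517, 0.0305, 0.0614]
tcp_rot: [-0.0, 0.018, 1.0, -0.0]
force: [-11.6, 0.3, 14.2]
gripper_width: 0.529
finger_force: 35.4
```

Request:
servo_tool([
  [0,0,-3,0],
  [0,0,-6,0],
  [0,0,-6,0],
], grip=0.66)

```text
time_s: 10.15
eef_pos: [0.6527, 0.0305, 0.0666]
tcp_rot: [0.0, 0.018, 1.0, -0.0]
force: [0.3, -0.3, -1.5]
gripper_width: 0.659
finger_force: 0.0
```

```bash
python3 nut.py wrist pics/w4.png
```

```text
0.57 [271.5, 196.2, 367.6, 301.7] 4190 c [-0.7 -0.4 25.7] n [-0.002  0.     1.   ] ext [-26.5 -23.2  24.6] [23.7 22.6 26.8]
face z 7.8822612394120695 [0.e+00 2.e-04 1.e+00]
```

The nut is home: its top face sits at 25.7 mm, flat and centred. Next is the strap, located first from the saved picture.

```bash
python3 - <<'E'
from h import *
z=np.load("w2.npz");W=z["W"];p=z["p"]
m=(W[...,2]>.006)&(W[...,2]<.014)&(abs(W[...,0]-.42)<.09)&(abs(W[...,1]+.24)<.06);m[150:]=0
P=W[m];print(len(P),P.mean(0))
print(cv2.minAreaRect((P[:,:2]*1000).astype(np.float32)),monitor.sense()["joint_pos"],monitor.sense()["eef_pos"])
E
```

```text
1633 [ 0.41734636 -0.24047389  0.00963052]
((417.56512451171875, -242.15899658203125), (42.80215835571289, 110.5699691772461), 84.15216827392578) [-7.79563877e-02  5.64216468e-01 -1.50775434e-02  9.91427336e-01
  1.13244109e-05 -4.23498560e-02] [0.65248478 0.03048196 0.06621425]
```

Request:
servo_tool([
  [0,0,-60,0],
  [20,-20,-110,0],
  [70,-70,-140,3.8],
  [120,-120,-140,3.8],
  [165,-165,-140,3.8],
  [205,-210,-140,3.8],
  [250,-255,-140,3.8],
  [267.5,-282,-140,3.8],
  [267.5,-282,-140,3.8],
  [267.5,-282,-140,3.8],
], grip=0.75)

```text
time_s: 11.5
eef_pos: [0.3751, -0.2417, 0.2063]
tcp_rot: [0.0, 0.051, 0.999, 0.0]
force: [0.3, 0.5, -0.6]
gripper_width: 0.747
finger_force: 0.0
```

```bash
python3 - <<'E'
from h import *
s=monitor.sense();print(s["time_s"],s["eef_pos"],s["tcp_rot"])
p,d=read_camera("wrist");W=wcloud(d,s);cv2.imwrite("pics/w5.png",p)
print(W[...,2][(d>0)&(abs(W[...,0]-.37)<.05)&(abs(W[...,1]+.17)<.02)].mean())
m=(W[...,2]>.006)&(W[...,2]<.016)&(abs(W[...,0]-.4175)<.065)&(abs(W[...,1]+.242)<.035)
P=W[m]
print(len(P),P.mean(0),cv2.minAreaRect((P[:,:2]*1000).astype(np.float32)),[o["pixel"] for o in landmark_of("wrist","plain_end")])
E
```

```text
11.5 [ 0.37514157 -0.24171981  0.20628719] [7.27946026e-05 5.13127494e-02 9.98682627e-01 8.28565478e-05]
0.20183751610317105
3084 [ 0.41226214 -0.24147211  0.00986518] ((416.4384765625, -242.05935668945312), (40.90531921386719, 110.18093872070312), 84.55211639404297) [[169.6, 325.7]]
```

View pics/w5.png

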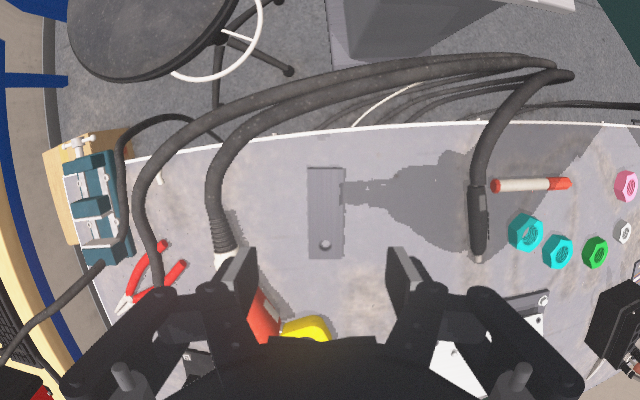

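The strap is at (326,213), its hole at (325,245), and its plain end faces the robot. It's clear to grip across the width.

Request:
servo_tool([
  [-20,4,60,0],
  [-41,4,120,0],
  [-41,4,175,0],
  [-41,4,198,0],
  [-41,4,204,0],
  [-41,4,204,0],
])

```text
time_s: 12.35
eef_pos: [0.4169, -0.2417, 0.0027]
tcp_rot: [0.0, 0.05, 0.999, -0.0]
force: [0.9, 0.4, 0.5]
gripper_width: 0.752
finger_force: 0.0
```

Request:
servo_tool([
  [0,0,0,0],
  [0,0,0,0],
  [0,0,0,0],
  [0,0,0,0],
], grip=0.3, squeeze=60)

```text
time_s: 12.85
eef_pos: [0.4169, -0.2423, 0.0037]
tcp_rot: [0.001, 0.051, 0.999, -0.0]
force: [-0.2, 3.0, 13.7]
gripper_width: 0.442
finger_force: 58.6
```

Request:
servo_tool([
  [0,0,-60,0],
  [-20,20,-110,10],
  [-50,50,-150,20],
  [-85,85,-157,30],
  [-120,120,-157,40],
  [-155,155,-157,50],
  [-185,185,-157,60],
  [-211.5,216.3,-157,70],
  [-211.5,216.3,-157,80],
  [-211.5,216.3,-157,86.2],
])

```text
time_s: 14.1
eef_pos: [0.6487, -0.0478, 0.1594]
tcp_rot: [-0.0, 0.721, 0.693, -0.0]
force: [-0.8, -0.5, -3.2]
gripper_width: 0.437
finger_force: 64.2
```

Request:
servo_tool([
  [0,0,0,0],
  [0,0,0,0],
])

```text
time_s: 14.35
eef_pos: [0.6485, -0.0485, 0.1596]
tcp_rot: [0.0, 0.719, 0.695, 0.0]
force: [-0.0, -0.3, -3.8]
gripper_width: 0.44
finger_force: 64.2
```

```bash
python3 - <<'E'
from h import *
s=monitor.sense();print(s["time_s"],s["eef_pos"],s["tcp_rot"],s["gripper_width"])
p,d=read_camera("wrist");W=wcloud(d,s);cv2.imwrite("pics/w6.png",p);np.savez("w6",W=W,p=p,d=d)
for o in silhouettes("wrist","strap"):
    m=o["region"]&(d>0);P=(W[m]-s["eef_pos"])*1000;print(o["conf"],o["rect"],len(P),np.median(P,0))
    P=P[abs(P[:,2])<15]
    if len(P)<50: continue
    q,c,n=plane(P);print(c,n,q.min(0),q.max(0),cv2.minAreaRect(q[:,:2].astype(np.float32)))
E
```

```text
14.35 [ 0.64850364 -0.0484599   0.15956979] [9.17139156e-05 7.18792624e-01 6.95224534e-01 5.51103233e-05] 0.43993286127092623
0.85 [277.4, 142.8, 366.7, 342.6] 15399 [ 0.86708937 14.98328633  5.93577371]
[ 0.73783708 11.39842518  5.95727038] [-0.00144035 -0.00104939  0.99999841] [-20.92897791 -50.17183879   5.0186603 ] [22.05513991 55.99511273  6.88845696] ((0.6096839904785156, 2.654949188232422), (105.72901916503906, 40.409645080566406), 88.3231430053711)
```

View pics/w6.png

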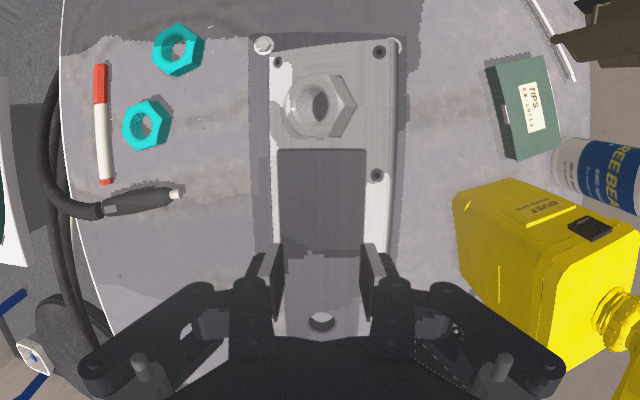

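The strap is held level with its plain end at (320,150), lined up toward the nut at (320,105). It needs to go 1.5 mm farther from the nut, then down.

Request:
servo_tool([
  [-1.5,0,40,0],
  [-1.5,0,65,0],
  [-1.5,0,74,0],
  [-1.5,0,77,0],
  [-1.5,0,77,0],
])

```text
time_s: 15.08
eef_pos: [0.649, -0.0499, 0.0831]
tcp_rot: [0.0, 0.72, 0.694, 0.0]
force: [-0.7, 0.6, -3.0]
gripper_width: 0.439
finger_force: 64.2
```

Request:
servo_tool([
  [0,0,2,0],
  [0,0,4,0],
  [0,0,4,0],
])

```text
time_s: 15.45
eef_pos: [0.6485, -0.0499, 0.0783]
tcp_rot: [-0.0, 0.72, 0.694, -0.0]
force: [0.9, -0.5, -3.3]
gripper_width: 0.441
finger_force: 64.2
```

Request:
servo_tool([
  [0,0,1.5,0],
  [0,0,3,0],
  [0,0,3,0],
])

```text
time_s: 15.82
eef_pos: [0.6485, -0.0498, 0.0751]
tcp_rot: [-0.0, 0.72, 0.694, -0.0]
force: [0.7, 0.2, -3.3]
gripper_width: 0.437
finger_force: 64.2
```

Request:
servo_tool([
  [0,0,0,0],
  [0,0,-3,0],
  [0,0,-6,0],
  [0,0,-12,0],
  [0,0,-30,0],
  [0,0,-60,0],
  [0,0,-60,0],
], grip=0.62)

```text
time_s: 16.7
eef_pos: [0.6497, -0.0501, 0.1378]
tcp_rot: [0.002, 0.72, 0.694, 0.001]
force: [-0.4, 0.1, -0.9]
gripper_width: 0.623
finger_force: 0.0
```

```bash
cat > strap.py <<'E'
import sys
from h import *
cam=sys.argv[1]; s=monitor.sense();p,d=read_camera(cam);print(s["time_s"],s["eef_pos"])
W=wcloud(d,s) if cam=="wrist" else cloud(cam,d)
if len(sys.argv)>2: cv2.imwrite(sys.argv[2],p)
np.savez("last",W=W,p=p,d=d)
Q=(W-O)@B*1000
for nm in("strap","large_nut"):
  for o in silhouettes(cam,nm):
    q=Q[o["region"]&(d>0)]
    if len(q)<100 or abs(np.median(q,0)[0])>60 or abs(np.median(q,0)[1])>160: continue
    q=q[(q[:,2]>9)&(q[:,2]<45)]
    q,c,n=plane(q);print(nm,o["conf"],len(q),"c",c.round(1),"n",n.round(3),"ext",q.min(0).round(1),q.max(0).round(1),cv2.minAreaRect(q[:,:2].astype(np.float32)))
m=(d>0)&(abs(Q[...,2]-8)<2)&(abs(Q[...,0])<50)&(abs(Q[...,1]+50)<95)&(p.min(-1)>140)
if m.sum()>200: print("face z",np.median(Q[m][:,2]),plane(Q[m])[2].round(4))
E
python3 strap.py wrist pics/w7.png
```

```text
16.7 [ 0.64974909 -0.05008166  0.13782708]
strap 0.84 5749 c [  0.8 -75.4  17.8] n [-0.001 -0.001  1.   ] ext [ -20.9 -135.7   17. ] [ 20.5 -25.   18.7] ((-0.2336254119873047, -80.35801696777344), (41.321014404296875, 110.70938873291016), 0.3772830367088318)
large_nut 0.7 2104 c [ 1.1 -0.6 25.6] n [ 0.002 -0.003  1.   ] ext [-26.3 -23.3  24.3] [24.3 22.4 26.9] ((-1.0068016052246094, -0.4572887420654297), (45.64052963256836, 50.65811538696289), 88.96536254882812)
face z 7.865572976914183 [-4.e-04 -1.e-04  1.e+00]
```

View pics/w7.png

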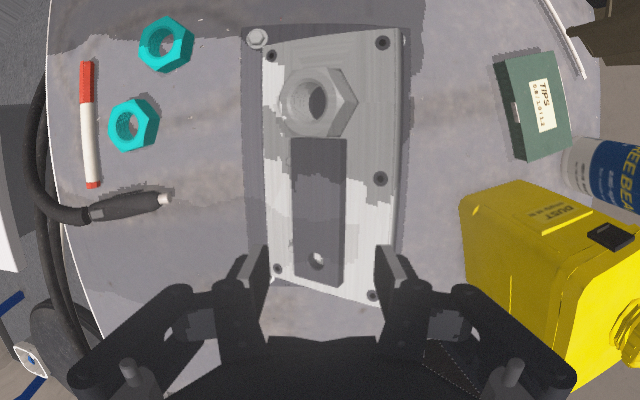

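The strap lies flat on both pins at (320,210), with its centre at plate x of about -0.2. The gap to the nut is only about 1.5 mm. I'll nudge the hole end with shut fingers to butt it.

Request:
servo_tool([
  [-40,-4,0,0],
  [-70,-7,0,0],
  [-70,-7,30,0],
  [-70,-7,55,0],
  [-70,-7,68,0],
  [-70,-7,73,0],
  [-70,-7,73,0],
], grip=0.0, squeeze=20)

```text
time_s: 17.73
eef_pos: [0.6393, -0.1195, 0.0625]
tcp_rot: [0.0, 0.72, 0.694, 0.0]
force: [0.7, -0.0, 0.1]
gripper_width: -0.001
finger_force: 0.0
```

Request:
servo_tool([
  [2,0,0,0],
  [3.5,0,0,0],
  [4.5,0,0,0],
  [4.5,0,0,0],
])

```text
time_s: 18.23
eef_pos: [0.6393, -0.1151, 0.0625]
tcp_rot: [0.0, 0.72, 0.694, 0.0]
force: [0.3, -0.9, 1.1]
gripper_width: 0.001
finger_force: 0.2
```

Request:
servo_tool([
  [0.7,0,0,0],
  [1.4,0,0,0],
  [1.4,0,0,0],
])

```text
time_s: 18.6
eef_pos: [0.6394, -0.1139, 0.0624]
tcp_rot: [0.0, 0.72, 0.694, -0.0]
force: [-0.5, -5.1, 1.6]
gripper_width: -0.003
finger_force: 2.6
```

Request:
servo_tool([
  [0.5,0,0,0],
  [1,0,0,0],
  [1,0,0,0],
])

```text
time_s: 18.98
eef_pos: [0.6395, -0.1129, 0.0624]
tcp_rot: [0.0, 0.72, 0.694, -0.0]
force: [-0.5, -5.5, 1.7]
gripper_width: -0.001
finger_force: 2.6
```

Request:
servo_tool([
  [0.4,0,0,0],
  [0.8,0,0,0],
  [0.8,0,0,0],
])

```text
time_s: 19.35
eef_pos: [0.6394, -0.1127, 0.0624]
tcp_rot: [0.001, 0.72, 0.694, -0.001]
force: [0.2, -9.1, 1.3]
gripper_width: 0.001
finger_force: 4.4
```

Request:
servo_tool([
  [-6,0,0,0],
  [-8,0,-50,0],
  [20,0,-80,0],
  [60,0,-80,0],
  [60,0,-80,0],
  [60,0,-80,0],
])

```text
time_s: 20.1
eef_pos: [0.6413, -0.052, 0.142]
tcp_rot: [-0.0, 0.719, 0.695, -0.0]
force: [-0.1, -0.5, -0.3]
gripper_width: -0.001
finger_force: 0.0
```

```bash
python3 strap.py wrist
```

```text
20.1 [ 0.64131863 -0.0520345   0.14196074]
strap 0.56 4754 c [  0.9 -64.3  17.8] n [-0.001 -0.001  1.   ] ext [ -20.4 -116.5   16.9] [ 20.8 -23.   18.7] ((0.2752571105957031, -69.73180389404297), (93.59489440917969, 41.14423751831055), 89.8423080444336)
large_nut 0.84 2064 c [ 0.7 -0.7 25.6] n [ 0.002 -0.001  1.   ] ext [-26.4 -23.3  24.3] [24.2 22.2 26.9] ((-1.0698776245117188, -0.43813323974609375), (50.535823822021484, 45.368736267089844), 1.241708755493164)
large_nut 0.27 4694 c [  1.  -64.6  17.8] n [-0. -0.  1.] ext [ -20.4 -113.8   16.9] [ 20.8 -23.4  18.7] ((0.2784385681152344, -68.57512664794922), (90.54174041748047, 41.14423751831055), 89.8423080444336)
face z 7.8690257135268205 [-7.e-04 -4.e-04  1.e+00]
```

```bash
python3 -c "
from rig import *
print(job_done())"
```

```text
the job is handed in; nothing more can be done
None
```

The large nut is fully seated in the nest, and the strap lies flat against both pins with its plain end butted to the nut; both are released, and the job was handed in at about 20 s (limit 51 s), with no verdict returned.

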